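Put three fossils back in the foam trays cut for them

TASK

The three fossils have been laid on one another's trays: put each one back so that it lies flat and fully down in the foam cut-out shaped for it. While you swap them round, rest one of them on the plain foam pad and let go of it there; never set a fossil on the bare bench, and leave the glue bottle and the air blower standing where they are.

Things in the scene. Friction and masses are not known exactly. Their poses are not given: they have to be found in the camera images.
- vertebra: Brown round fossil vertebra, a spool 60 mm across and 34 mm high with flat ends (the upper one dished) and a waist 53 mm across at mid-height. Origin: centre of its underside, z up. Its rim can be gripped in any direction. Belongs in tray_round; starts lying across the cut-out of tray_long, on top of the foam.
- toe_bone: Brown fossil toe bone lying along its x, 104 mm long: block end at -x (28 mm wide, 32 high), straight shaft from x = -12 to +12 (20 mm wide in y, from 4 to 28 mm above the underside), two-lobed round end at +x (28 wide and high). Origin: underside at mid-length, z up. Grip the shaft, closing along y. Belongs in tray_long, either way round; starts crosswise on the foam of tray_tooth.
- tooth: Fossil shark tooth lying flat, 26 mm thick, 84 mm long: x from -38 (notched brown root) to +46 mm (point of the dark triangular crown). Origin: underside, on the midline, z up. The root's two flanks are parallel, 58 mm apart in y, from x = -30 to -12 mm: grip there, closing along y. Belongs in tray_tooth, point to the cut-out's narrow end; starts on the foam of tray_round.
- tray_round: Fixed white card tray 142 x 118 mm (x, y) and 14 mm high, filled level with charcoal foam that has a round cut-out 72 mm across at the tray's centre. The cut-out's white floor is 4 mm above the bench, the foam's top 14 mm above it. Origin: bench level under the cut-out's centre, z up.
- tray_long: The same tray with a long rectangular cut-out, 116 mm along the tray's x and 40 mm along its y. Cut-out floor 4 mm, foam top 14 mm above the bench. Origin: bench level under the cut-out's centre, z up.
- tray_tooth: The same tray with a tooth-shaped cut-out: 70 mm wide in y from x = -44 to -14 mm, then narrowing evenly to 14 mm wide at x = +53 mm. Cut-out floor 4 mm, foam top 14 mm above the bench. Origin: bench level; a tooth lies right when its origin is above this one and its x axis points the same way.
- pad: Fixed plain charcoal foam pad without a cut-out or tray, 120 x 100 mm and 14 mm high, empty at the start. Origin: bench level under its centre, z up. One fossil at a time is rested here, its origin within 30 mm of the pad's centre.
- glue_bottle: White dropper bottle standing on the bench, 32 mm across and 92 mm high. Origin: centre of its underside. Leave it standing there.
- blower: Black rubber air blower with a red nozzle standing on the bench, 56 mm across and 137 mm high. Origin: centre of its underside. Leave it standing there.

How it is judged:
By the outcome, as a careful person would: the job done as asked, in the order asked, and still so for the second after the job is handed in, with the robot touching nothing.
It also fails if it takes over 112 s, if anything falls off the work surface, if the arm or the gripper's body presses on something with over 40 N, if the wrist force passes 120 N, or if a joint passes its speed limit or range.

ROBOT

A 7-joint arm with a two-finger parallel gripper is mounted at the origin on the work surface. World frame = base frame: x ahead of the robot, y to its left, z up, the work surface at z = 0. Lengths are in mm, angles in degrees, forces in N, time in s.
With the tool pointing down it reaches from about 425 to 1025 mm from the base axis. Payload 9.4 kg.
Tool frame: the origin (TCP) lies between the finger pads; the fingertips stand 8 mm ahead of it and the grasp point (between the pads) lies 11 mm behind it (r.tip_reach is the distance from the TCP to the fingertips, in mm); z points along the fingers, y is the direction in which the jaws open and shut (so a half turn about z gives the same grasp; the last joint's range is limited). The gripper opens to 85 mm and grips with 20 to 120 N. Pads are 22 mm wide; open, the fingers measure 114 mm over their backs; the gripper's body (76 mm by 85 mm) begins 54 mm behind the grasp point. The pads swing forward as they close: fully open they stand 13 mm farther back than shut.
Start: joints at [-81.286, 34.337, -0.143, 91.639, 0.103, 54.024, -4.572], TCP at [164.44, 706.104, 239.275] pointing down, gripper open.
Joint ranges: [-147.43, 147.43], [-19.82, 112.94], [-74.19, 73.91], [6.32, 146.72], [-59.91, 239.91], [6.04, 106.73], [-150.56, 150.56]. Speed limits (degrees/s): [127.2, 127.2, 172.46, 172.46, 180, 180, 180].

INTERFACE

Orientations are given as [roll, pitch, yaw] about the fixed x, y, z axes, in that order (R = Rz(yaw) Ry(pitch) Rx(roll)).
In Python, from workcell import r gives the robot as it stands. Calls block until the motion is done:
- r.goto(position, orientation): joint-space move of the TCP to a pose.
- r.move_straight(position, ori=None, feed=150, max_force=None): straight line of the TCP; ori=None keeps the orientation; feed is the mean speed in mm/s. With max_force (N) it stops when the force on the tool has changed by that much, and returns True; else False.
- r.move_j(angles): joint-space move.
- r.grip(opening, force=None): finger opening in mm; force is the grip in N (None keeps the last); returns when the fingers have stopped.
- r.dwell(seconds).
- r.inverse_kinematics(position, orientation): joint angles nearest the present ones, or None.
- r.state(): the state.
- r.get_image(name): name is "side" or "top" or "wrist"; returns the picture (400x640x3 uint8, red, green, blue); there is no depth.
- r.get_calibration(name): a dict with "intrinsics" (3x3 intrinsics, pixels), "pose" (4x4, takes a point from camera to world coordinates). Camera axes: x right, y down, z forward; pixel columns grow to the right and rows downward; lengths in mm; the calibration is good to about 2 mm. A picture is of the moment at which its call begins: read the wrist's pose just before it. get_calibration takes no time and is no camera call; for the wrist camera it gives the pose at the moment of the call.
A pose or a line that the arm cannot do raises r.Unreachable and nothing moves.
- r.close_job(): hands the job in, once; it reports no verdict.
The state is a dict: "clock": time; "joint_positions": joint angles; "qd": joint speeds; "effort": joint torques, N m; "ee_pos": TCP position; "orientation": TCP orientation; "contact_force": force on the tool from outside, world axes, zero at the start; "wrist_torque": the same for the moment, N m; "finger_gap": finger opening in mm.
Only numpy, scipy, OpenCV 4.12 (cv2) and the standard library are available. Lean on these libraries where they do the work, as an engineer would, in place of code of your own. Each camera call takes 0.05 s, during which the arm holds its last target. There are 200 camera calls.

## Working session

There is one attempt and no reset: what is moved stays moved. The work goes in short steps, each a Python script; the robot and the scene stay as the last script left them, time stands still between calls to the robot, and variables do not carry over. Pictures are saved under pics/ and viewed, about 12 in all and at most 16, crops included, and the job is handed in when it is done.

```bash
ls; mkdir -p pics; python3 - <<'E'
from workcell import r
import cv2,numpy as np
for n in("top","side"):
    im=r.get_image(n); cv2.imwrite(f"pics/{n}0.png",im[:,:,::-1])
    c=r.get_calibration(n); print(n,np.round(c["intrinsics"],1).tolist(),np.round(c["pose"],3).tolist())
s=r.state(); print(s["clock"],s["ee_pos"],s["orientation"],s["finger_gap"],r.tip_reach)
E
```

```text
pics
top [[495.0, 0.0, 311.2], [0.0, 495.0, 198.6], [0.0, 0.0, 1.0]] [[0.014, -0.999, 0.035, 450.004], [-1.0, -0.014, -0.005, -3.006], [0.005, -0.035, -0.999, 1128.312], [0.0, 0.0, 0.0, 1.0]]
side [[479.4, 0.0, 317.5], [0.0, 479.4, 199.2], [0.0, 0.0, 1.0]] [[0.914, 0.235, -0.331, 901.794], [0.405, -0.574, 0.711, -888.945], [-0.023, -0.784, -0.62, 826.058], [0.0, 0.0, 0.0, 1.0]]
0.1 [164.36317156 705.70971814 238.50712421] [-1.79920302e+02  9.33457793e-03  1.66896233e+02] 85.26187173608632 8.0
```

View pics/top0.png

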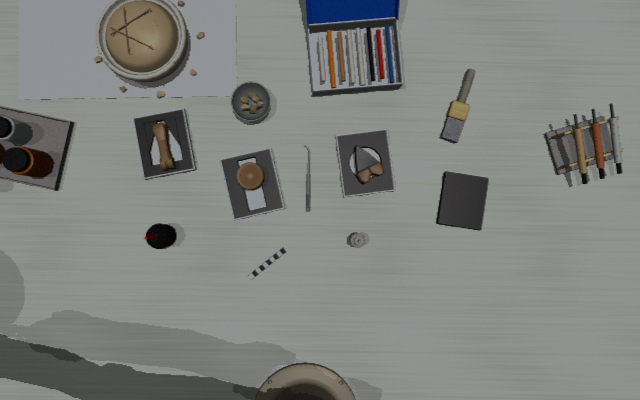

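View pics/side0.png

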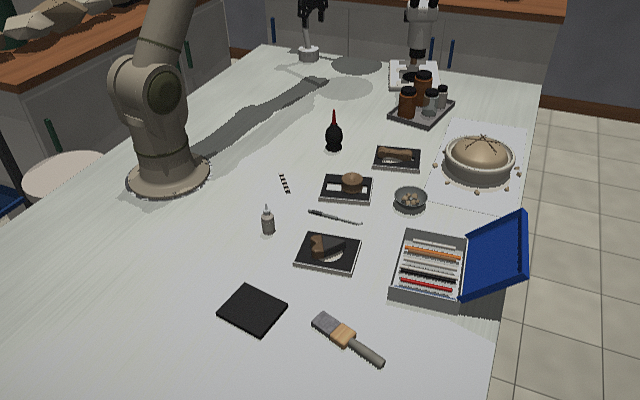

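The top view shows the toe bone on tray_tooth (165,145), the vertebra on tray_long (253,183), the tooth on tray_round (365,163), the empty pad (463,200), the blower (160,236) and the glue bottle (357,240). The side view agrees. Next I'll take closer wrist views.

```bash
cat > h.py <<'E'
import numpy as np, cv2
from workcell import r
def ray(c,uv,z):
    K=np.array(c["intrinsics"]);P=np.array(c["pose"])
    d=P[:3,:3]@np.linalg.solve(K,np.c_[np.atleast_2d(uv),np.ones(len(np.atleast_2d(uv)))].T)
    o=P[:3,3:4]; return (o+d*(z-o[2])/d[2]).T[:,:2]
def shot(n):
    c=r.get_calibration("wrist"); im=r.get_image("wrist")[:,:,::-1].copy()
    cv2.imwrite(f"pics/{n}.png",im); np.savez(f"pics/{n}.npz",K=c["intrinsics"],P=c["pose"]); return im,c
def load(n):
    d=np.load(f"pics/{n}.npz"); return cv2.imread(f"pics/{n}.png"),dict(intrinsics=d["K"],pose=d["P"])
E
python3 - <<'E'
from h import *
c=r.get_calibration("top")
p=ray(c,[(165,145),(253,183),(365,163),(463,200)],14); print(p.round())
print(ray(c,[(160,236),(357,240)],100).round())
w=r.get_calibration("wrist");s=r.state()
from scipy.spatial.transform import Rotation as R
T=np.eye(4);T[:3,:3]=R.from_euler("xyz",s["orientation"],degrees=True).as_matrix();T[:3,3]=s["ee_pos"]
print((np.linalg.inv(T)@w["pose"]).round(2),np.round(w["intrinsics"],1))
E
```

```text
[[ 605.  323.]
 [ 522.  123.]
 [ 571. -129.]
 [ 490. -351.]]
[[ 404.  304.]
 [ 401. -104.]]
[[  -0.     -0.94   -0.33   84.32]
 [   1.     -0.      0.      1.05]
 [  -0.     -0.33    0.94 -135.  ]
 [   0.      0.      0.      1.  ]] [[280.4   0.  315.5]
 [  0.  280.4 202.5]
 [  0.    0.    1. ]]
```

```bash
python3 - <<'E'
from h import *
ims=[]
for n,p in (("wa",(605,323)),("wb",(522,123)),("wc",(571,-129)),("wd",(490,-351))):
    r.goto([*p,170],[180,0,90]); im,c=shot(n); ims.append(im)
cv2.imwrite("pics/mont.png",cv2.resize(np.vstack([np.hstack(ims[:2]),np.hstack(ims[2:])]),(800,500),interpolation=cv2.INTER_AREA))
print(r.state()["clock"])
E
```

```text
5.2333
```

View pics/mont.png

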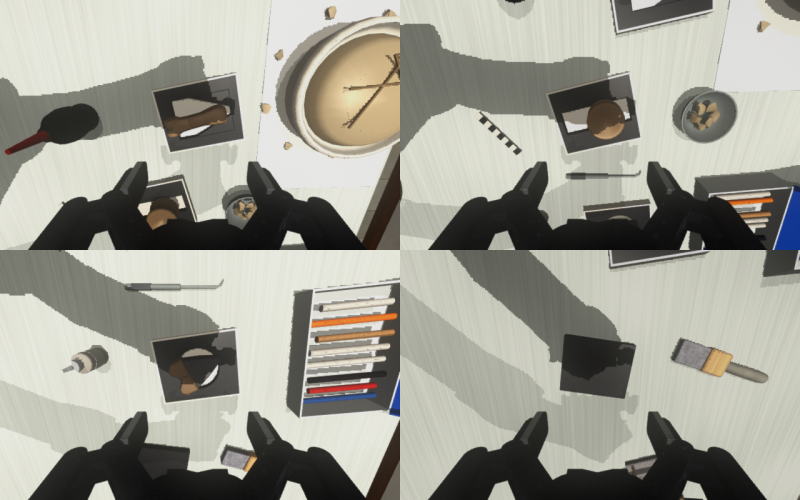

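The wrist montage shows all four sites near the centre of their quadrants, partly in the arm's shadow. I'll enlarge them and brighten them with a gamma curve.

```bash
cat >> h.py <<'E'
def crop(n,x,y,w,h,S,g=.5):
    im,_=load(n); a=im[y:y+h,x:x+w]; a=cv2.resize(a,None,fx=S,fy=S,interpolation=cv2.INTER_CUBIC)
    a=(255*(a/255.)**g).astype(np.uint8)
    for i in range(x-x%20+20,x+w,20):
        cv2.line(a,(int((i-x)*S),0),(int((i-x)*S),6),(0,255,0),1); cv2.putText(a,str(i),(int((i-x)*S)-8,16),0,.32,(0,255,0),1)
    for i in range(y-y%20+20,y+h,20):
        cv2.line(a,(0,int((i-y)*S)),(6,int((i-y)*S)),(0,255,0),1); cv2.putText(a,str(i),(8,int((i-y)*S)+4),0,.32,(0,255,0),1)
    return a
E
python3 - <<'E'
from h import *
A=[crop(n,x,y,160,150,2.5) for n,x,y in(("wa",235,105),("wb",230,105),("wc",235,110),("wd",240,110))]
im=np.vstack([np.hstack(A[:2]),np.hstack(A[2:])]); print(im.shape); cv2.imwrite("pics/c4.png",cv2.resize(im,(800,600)) if im.shape[0]>600 else im)
cv2.imwrite("pics/c4.png",cv2.resize(im,None,fx=.8,fy=.8) )
cv2.imwrite("pics/c4.png",np.vstack([np.hstack([a[:300] if 0 else cv2.resize(a,(400,300)) for a in A[:2]]),np.hstack([cv2.resize(a,(400,300)) for a in A[2:]])]))
E
```

```text
(750, 800, 3)
```

View pics/c4.png

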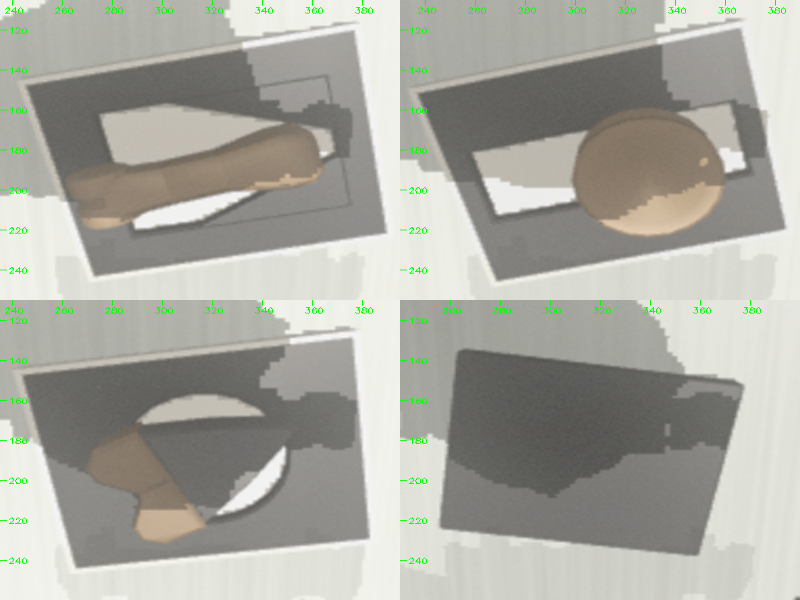

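The enlarged crops are clear. On tray_tooth the narrow end is at image right. The vertebra is at about (327,188), the toe bone lies roughly along tray x, and the tooth's root is at lower left of its tray, with a dark crown pointing up and right. Next I'll fit the trays from their clicked corners and measure the fossils by colour.

```bash
cat > m.py <<'E'
from h import *
def fit(n,pts,off,L,W):
    im,c=load(n); px=np.array([(off[0]+x/2.5,off[1]+y/2) for x,y in pts]); q=ray(c,px,14)
    m=np.array([(-L,W),(L,W),(L,-W),(-L,-W)])/2
    H=(m.T@(q-q.mean(0))); th=np.arctan2(H[0,1]-H[1,0],H[0,0]+H[1,1])
    Rm=np.array([[np.cos(th),-np.sin(th)],[np.sin(th),np.cos(th)]]); t=q.mean(0)
    print(n,t.round(1),np.degrees(th).round(1),"sides",np.linalg.norm(q-np.roll(q,1,0),axis=1).round(1),"res",(q-t-m@Rm.T).round(1).tolist())
    return t,th
if __name__=="__main__":
    fit("wa",[(22,86),(354,24),(387,233),(95,278)],(235,105),142,118)
    fit("wb",[(10,92),(341,20),(386,230),(97,283)],(230,105),142,118)
    fit("wc",[(20,70),(357,29),(369,238),(77,270)],(235,110),142,118)
    fit("wd",[(59,49),(343,83),(297,256),(41,228)],(240,110),120,100)
    for n,z in(("wa",40),("wb",48),("wc",40)):
        im,c=load(n); hsv=cv2.cvtColor(im,cv2.COLOR_BGR2HSV)
        m=((hsv[...,0]<22)&(hsv[...,1]>70)&(hsv[...,2]>25)).astype(np.uint8)
        m[:105]=0;m[245:]=0;m[:,:240]=0;m[:,395:]=0
        m=cv2.morphologyEx(m,cv2.MORPH_OPEN,np.ones((3,3)))
        cs=cv2.findContours(m,0,cv2.CHAIN_APPROX_NONE)[0]; k=max(cs,key=cv2.contourArea)[:,0]
        q=ray(c,k.astype(float),z); print(n,len(k),cv2.minAreaRect(q.astype(np.float32)),q.min(0).round(1),q.max(0).round(1))
        if n=="wb":
            s=q[q[:,1]<np.median(q[:,1])]
            a=np.c_[2*s,np.ones(len(s))]; x=np.linalg.lstsq(a,(s**2).sum(1),rcond=None)[0]
            print("vert",x[:2].round(1),"r",np.sqrt(x[2]+x[0]**2+x[1]**2).round(1))
    # rectified tooth views z=40, 4px/mm, centred on (571,-129) +-65
    def rect(im,c,z,ctr,half,S):
        K=np.array(c["intrinsics"]);P=np.linalg.inv(np.array(c["pose"]));n=int(2*half*S)
        A=np.array([[1/S,0,ctr[0]-half],[0,-1/S,ctr[1]+half],[0,0,z],[0,0,1]])
        Hm=K@(P@A)[:3]; o=cv2.warpPerspective(im,Hm,(n,n),flags=cv2.INTER_CUBIC|cv2.WARP_INVERSE_MAP)
        o=(255*(o/255.)**.5).astype(np.uint8)
        for v in range(-60,61,20):
            i=int((v+half)*S); j=int((half-v)*S)
            cv2.putText(o,str(int(ctr[0]+v)),(i-8,10),0,.35,(0,255,0),1);cv2.line(o,(i,12),(i,18),(0,255,0),1)
            cv2.putText(o,str(int(ctr[1]+v)),(8,j+4),0,.35,(0,255,0),1);cv2.line(o,(0,j),(6,j),(0,255,0),1)
        return o
    im,c=load("wc"); a=rect(im,c,40,(571,-129),65,3.07)
    b=rect(cv2.imread("pics/top0.png"),r.get_calibration("top"),40,(571,-129),65,3.07)
    cv2.imwrite("pics/tooth.png",np.hstack([a,b]))
E
python3 m.py
```

```text
wa [609.7 328.8] 12.3 sides [112.9 137.9 114.7 135.7] res [[2.8, -2.2], [-1.5, -1.8], [-3.7, 1.1], [2.4, 3.0]]
wb [521.  128.1] 14.4 sides [114.4 139.3 115.8 135.8] res [[1.9, -1.5], [-0.9, -1.3], [-3.4, 0.3], [2.5, 2.4]]
wc [ 573.2 -126.4] 8.2 sides [115.6 138.1 115.1 135.1] res [[2.7, -1.3], [-1.2, -1.2], [-4.2, 1.3], [2.7, 1.1]]
wd [ 490.1 -348.7] -8.3 sides [ 99.5 117.6  99.8 117.6] res [[1.0, -0.3], [-1.4, -0.0], [-1.0, 0.1], [1.4, 0.2]]
wa 241 ((601.1434326171875, 328.42364501953125), (100.41636657714844, 32.07361602783203), 16.351964950561523) [551.2 301. ] [651.3 353.9]
wb 179 ((535.457763671875, 131.4290313720703), (58.19181442260742, 63.40956115722656), 34.80188751220703) [507.7  99.9] [565.6 163.9]
vert [536.9 129. ] r 28.7
wc 151 ((547.4212646484375, -134.79949951171875), (27.882980346679688, 59.9031982421875), 28.200166702270508) [ 526.5 -163.9] [ 572.1 -102.6]
```

View pics/tooth.png

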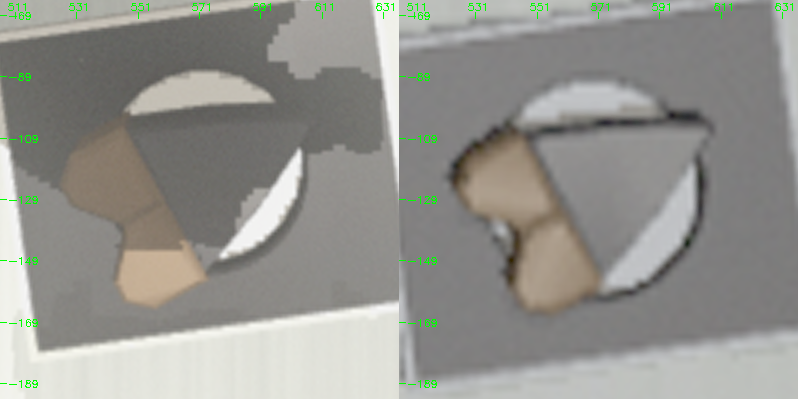

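The wrist and top views disagree by about 4–5 mm, mainly in y. Looking from opposite wrist yaws will make mounting errors cancel.

```bash
python3 - <<'E'
from h import *
for n,y in (("y0",0),("y180",180)):
    r.goto([573,-128,170],[180,0,y]); r.dwell(.2); shot(n); print(np.round(r.state()["joint_positions"],0),r.state()["ee_pos"].round(2),r.state()["orientation"].round(2))
A=[cv2.resize(crop(n,235,95,160,150,2.5),(400,375)) for n in("y0","y180")]
cv2.imwrite("pics/yy.png",np.hstack(A)); print(r.state()["clock"])
E
```

```text
[-19.  36.  41. 115. -35.  42. -47.] [ 572.85 -128.73  170.08] [-1.8e+02 -1.0e-02 -5.0e-02]
[-19.  36.  41. 115. -35.  42. -47.] [ 573.   -127.98  169.99] [1.8e+02 0.0e+00 1.0e-02]
7.35
```

View pics/yy.png

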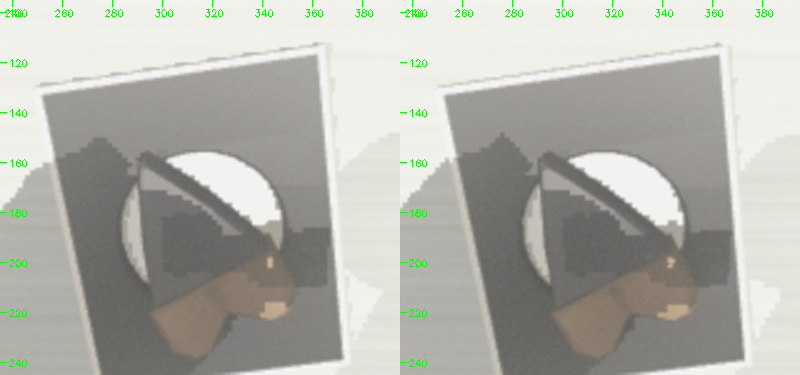

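goto folds half turns, so both of those views came from the same pose. I'll force the opposite pose through joint 7.

```bash
python3 - <<'E'
from h import *
q=np.array(r.state()["joint_positions"]);q[6]+=180
r.move_j(q.tolist()); r.dwell(.2); shot("yf"); print(r.state()["ee_pos"].round(2),r.state()["orientation"].round(2),r.state()["clock"])
cv2.imwrite("pics/yf_c.png",np.hstack([crop("y180",235,95,160,160,2.5),crop("yf",235,95,160,160,2.5)]))
E
```

```text
[ 572.98 -127.97  169.98] [-180.   -0.  180.] 10.25
```

View pics/yf_c.png

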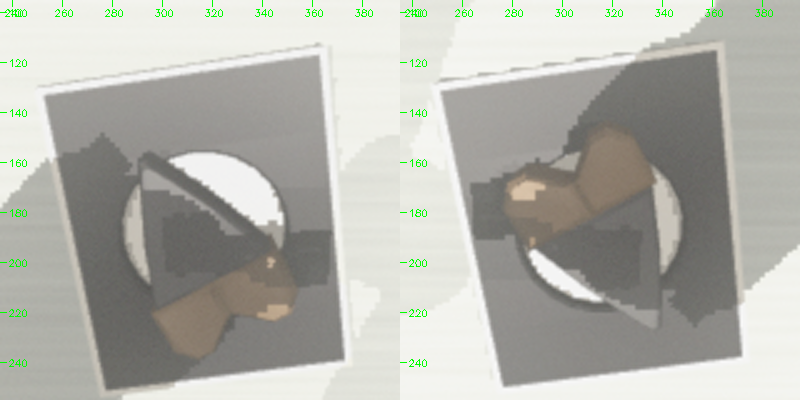

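```bash
python3 - <<'E'
from h import *
for n,C,F in (("y180",[(42,88),(326,44),(349,362),(103,393)],[(150,316),(272,238),(147,153)]),
            ("yf",[(36,87),(324,42),(343,358),(102,387)],[(255,185),(130,245),(260,328)])):
    im,c=load(n); f=lambda P,z:ray(c,[(235+x/2.5,95+y/2.5) for x,y in P],z)
    q=f(C,14); print(n,q.mean(0).round(1),np.linalg.norm(q-np.roll(q,1,0),axis=1).round(1),"\n",f(F,40).round(1))
c=r.get_calibration("top"); im=cv2.imread("pics/top0.png"); 
v=im.max(2); m=(v<75).astype(np.uint8)
for nm,(u,w) in dict(a=(165,145),b=(253,183),c=(365,163),d=(463,200)).items():
    s=m.copy();s[:]=0;s[w-42:w+42,u-42:u+42]=m[w-42:w+42,u-42:u+42]
    k=max(cv2.findContours(s,0,2)[0],key=cv2.contourArea)
    R=cv2.minAreaRect(ray(c,k[:,0].astype(float)+0.0,14).astype(np.float32)); print(nm,np.round(R[0],1),np.round(R[1],1),round(R[2],1))
E
```

```text
y180 [ 573.1 -128.3] [140.  114.8 140.8 115.2] 
 [[ 545.6 -105.5]
 [ 578.9 -154.5]
 [ 612.5 -106.1]]
yf [ 572.1 -126.6] [137.4 116.4 139.3 112.5] 
 [[ 546.7 -106.2]
 [ 570.7 -155. ]
 [ 606.6 -102.7]]
a [609.7 327.8] [134.4 109.7] 11.7
b [521.1 127.2] [134.1 108.9] 14.0
c [ 572.1 -128.4] [133.8 108.5] 8.1
d [ 489.2 -347.6] [102.9 121.2] 82.1
```

The top-view foam masks and the opposed wrist views agree to about 1–2 mm. Tray sizes match the given ones, and the tooth has origin about (569,-126) and yaw about 28.5°. Now I'll pick the tooth and rest it on the pad.

```bash
cat > act.py <<'E'
from h import *
A=(609.7,328.3,12.0);B=(521,127.6,14.2);C=(572.5,-127.8,8.2);PAD=(489.7,-348,-8.2)
def st(t): s=r.state(); print(t,"t%.1f"%s["clock"],"gap%.1f"%s["finger_gap"],s["ee_pos"].round(1),"yaw%.1f"%s["orientation"][2],"F",np.round(s["contact_force"],1))
def off(x,y,a,d): a=np.radians(a); return x+d*np.cos(a),y+d*np.sin(a)
def pick(x,y,yaw,z,g,force=50,op=85):
    r.grip(op); r.goto([x,y,z+70],[180,0,yaw]); st("above")
    stop=r.move_straight([x,y,z],feed=80,max_force=15); print("hit",stop)
    r.grip(g,force); st("gripped")
    r.move_straight([x,y,z+70],feed=100); st("lifted")
def place(x,y,yaw,z,op):
    y0=r.state()["orientation"][2]
    r.goto([x,y,z+60],[180,0,yaw]); st("over")
    y1=r.state()["orientation"][2]; d=(y1-yaw+180)%360-180
    if abs(d)>5: print("HALF TURN",y0,y1)
    r.move_straight([x,y,z+8],feed=100); h=r.move_straight([x,y,z-1],feed=25,max_force=8); st("down hit=%s"%h)
    r.dwell(.2); r.grip(op); st("released"); r.move_straight([x,y,z+80],feed=150)
E
python3 - <<'E'
from act import *
x,y=off(568.8,-126.2,28.5,-21); pick(x,y,28.5,14+17,50); shot("l1"); cv2.imwrite("pics/l1c.png",crop("l1",200,60,240,220,2.4))
E
```

```text
above t12.4 gap84.8 [ 550.4 -136.2  101.1] yaw28.6 F [ 0.6 -0.4  0.3]
hit False
gripped t13.8 gap56.7 [ 550.5 -136.1   31.6] yaw28.5 F [-0.8  0.3  7.2]
lifted t14.6 gap56.3 [ 550.1 -135.9  100.6] yaw28.5 F [ 0.1  0.2 -0.7]
```

View pics/l1c.png

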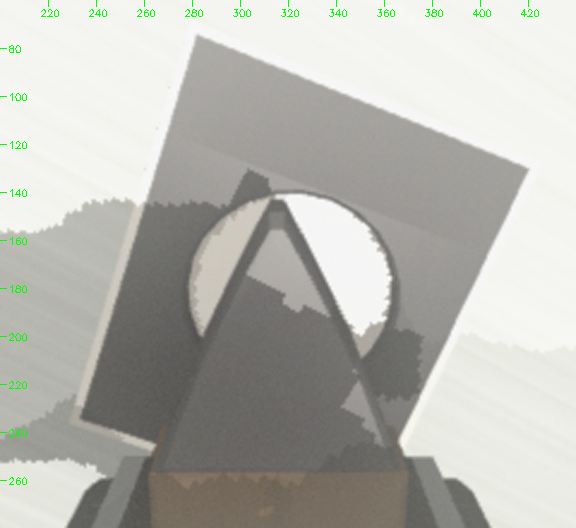

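The tooth is held squarely: root between the jaws, point along tool +x at about (317,142), gap 56 mm. Now to the pad.

```bash
python3 - <<'E'
from act import *
place(PAD[0]-21,PAD[1],0,31,85); st("up")
shot("p1")
pick(536.5,128,14,14+21,50); shot("l2")
cv2.imwrite("pics/pl.png",np.hstack([crop("p1",220,60,200,240,2),crop("l2",220,60,200,240,2)]))
E
```

```text
over t15.6 gap56.7 [ 469.4 -346.5   90.5] yaw0.1 F [ 0.2 -0.6 -1.1]
down hit=True t16.6 gap56.3 [ 469.1 -348.    31.7] yaw0.0 F [0.3 1.6 9.3]
released t17.2 gap84.9 [ 468.8 -347.6   30.9] yaw0.0 F [-0.6  0.2  0.5]
up t17.9 gap85.0 [ 468.7 -347.5  110.5] yaw0.1 F [ 0.7 -0.4  0.9]
above t19.9 gap85.1 [536.9 126.7 105.2] yaw13.9 F [-0.3 -0.1  0.4]
hit False
gripped t21.3 gap57.4 [536.7 128.1  35.9] yaw14.0 F [-2.9 -0.2 10.3]
lifted t22.2 gap57.4 [536.2 128.2 104.6] yaw14.0 F [ 0.3  0.2 -1.6]
```

View pics/pl.png

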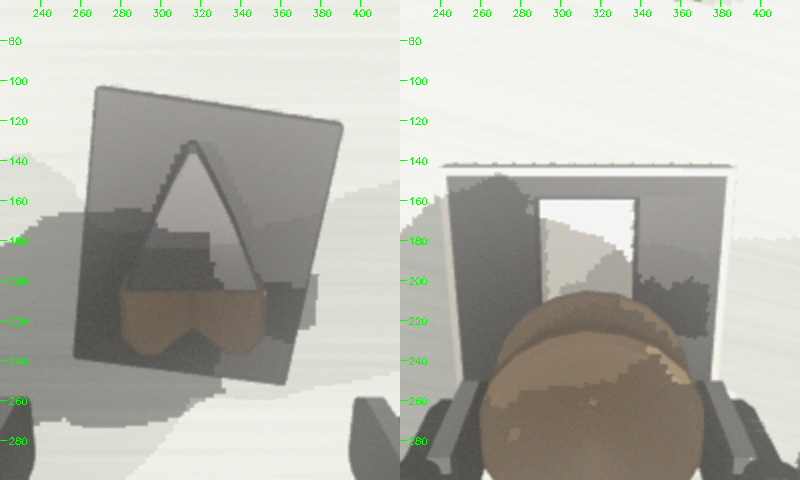

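The tooth lies flat within the pad, and the vertebra is lifted with its front top edge at about (316,226). I'll check how well it is centred in the grip, then place it.

```bash
python3 - <<'E'
from act import *
_,c=load("l2"); e=np.array([536.2,128.2]); a=np.radians(14); u=np.array([np.cos(a),np.sin(a)])
for uv,z in(((316,226),117.6),((315,205),83.6)): print("edge ahead of TCP",((ray(c,[uv],z)[0]-e)@u).round(1))
d=(ray(c,[(316,226)],117.6)[0]-e)@u-30; d=float(np.clip(d,-4,4)); print("d",d)
x,y=off(C[0],C[1],14,-d); place(x,y,14,4+21,85); st("up")
shot("p2")
pick(601,327.5,16.4,14+19,10,op=60); shot("l3")
cv2.imwrite("pics/pl2.png",np.hstack([crop("p2",220,60,200,240,2),crop("l3",220,60,200,240,2)]))
E
```

```text
edge ahead of TCP 31.3
edge ahead of TCP 29.7
d 1.2557667287060674
over t23.3 gap57.3 [ 571.3 -126.4   84.6] yaw14.1 F [ 0.2  0.3 -2.5]
down hit=True t24.3 gap57.2 [ 571.7 -128.1   26. ] yaw14.0 F [-1.   0.6  7.6]
released t24.9 gap85.3 [ 571.2 -127.8   25.2] yaw14.0 F [ 0.   0.3 -0.2]
up t25.6 gap84.8 [ 571.1 -127.6  104.5] yaw14.1 F [-0.8  0.4 -0.6]
above t27.6 gap59.8 [601.7 325.5 103.3] yaw16.3 F [-0.  -0.1 -0.2]
hit False
gripped t29.1 gap18.4 [601.7 326.3  33.6] yaw16.3 F [-0.  -4.8  5.8]
lifted t30.0 gap18.3 [600.6 327.7 102.7] yaw16.4 F [-0.1 -0.4 -1.6]
```

View pics/pl2.png

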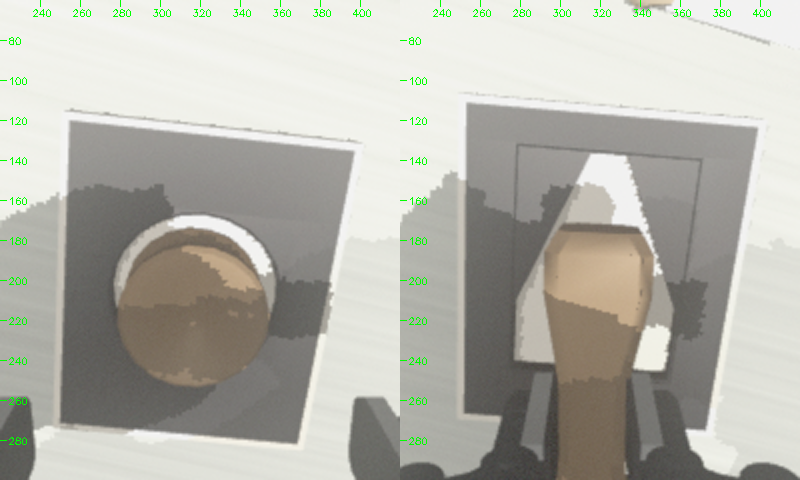

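The vertebra sits inside the round cut-out with the white floor visible around it, and the toe bone is held by its shaft with the block end ahead, top edge at row 177. Now tray_long.

```bash
python3 - <<'E'
from act import *
_,c=load("l3"); e=np.array([600.6,327.7]); a=np.radians(16.4); u=np.array([np.cos(a),np.sin(a)])
d=(ray(c,[(323,176.5)],114.7)[0]-e)@u-52; print("d",d); d=float(np.clip(d,-5,5))
x,y=off(B[0],B[1],14.2,-d); place(x,y,14.2,4+19,50); st("up")
shot("p3")
x,y=PAD[0]-21,PAD[1]; pick(x,y,0,31,50); shot("l4")
cv2.imwrite("pics/pl3.png",np.hstack([crop("p3",220,60,200,240,2),crop("l4",220,60,200,240,2)]))
E
```

```text
d 3.121880725249966
over t30.9 gap18.9 [519.  127.9  82.9] yaw14.3 F [ 1.1 -0.3 -1.6]
down hit=True t31.8 gap18.3 [517.8 127.6  29. ] yaw14.3 F [-1.8  0.2  7.3]
released t32.4 gap50.1 [517.  127.2  28.7] yaw14.3 F [-0.6  0.2 -0.5]
up t33.1 gap49.8 [517.7 127.2 102.6] yaw14.3 F [ 0.5  0.1 -0.4]
above t35.3 gap85.0 [ 469.5 -346.7  100.8] yaw0.1 F [-0.   0.6  0.1]
hit False
gripped t36.7 gap56.5 [ 469.  -348.    31.8] yaw0.0 F [-1.   0.5  7.4]
lifted t37.5 gap56.9 [ 468.6 -347.6  100.6] yaw0.0 F [ 0.5  0.5 -1.1]
```

View pics/pl3.png

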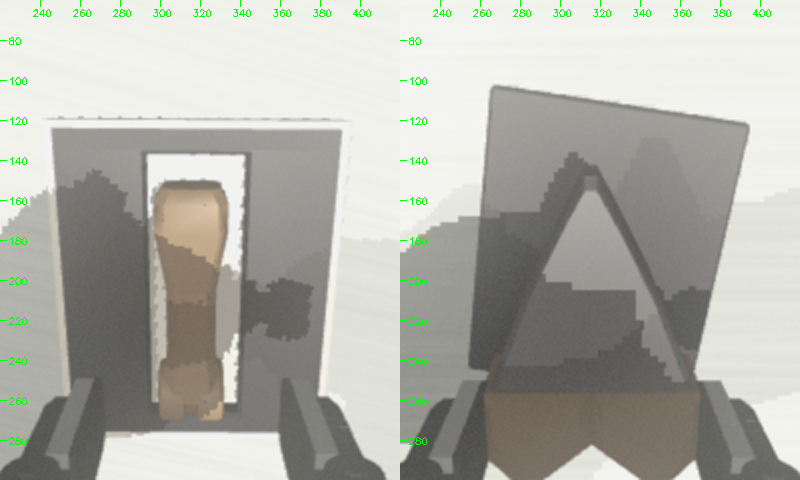

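The toe bone's rear lobes at (310,268) overlap the foam edge, and it stopped 6 mm high, so it will need a shift towards +x. The tooth is held well. I'll place the tooth first, then fix the toe bone.

```bash
python3 - <<'E'
from act import *
_,c=load("l4"); e=np.array([468.6,-347.6])
q=ray(c,[(315.5,150),(315.5,142)],109.6)-e; print("tip ahead (bevel top / bottom edge)",q.round(1))
# toe: gap measurement in p3
_,c=load("p3"); u=np.array([np.cos(np.radians(14.2)),np.sin(np.radians(14.2))]); b=np.array(B[:2])
print("cutout end top edge (want 58)",((ray(c,[(317,136)],14)[0]-b)@u).round(1))
print("toe front", [((ray(c,[(318,v)],z)[0]-b)@u).round(1) for v,z in((151,14),(154,34))],"rear",((ray(c,[(311,269)],28)[0]-b)@u).round(1))
x,y=off(A[0],A[1],12,-21); place(x,y,12,4+17,85); st("up"); shot("p4")
r.goto([521,127.6,110],[180,0,14.2]); r.dwell(.2); shot("p5")
cv2.imwrite("pics/pl4.png",np.hstack([crop("p4",220,60,200,240,2),crop("p5",220,60,200,240,2)]))
E
```

```text
tip ahead (bevel top / bottom edge) [[66.3  1.1]
 [69.8  1.1]]
cutout end top edge (want 58) 59.2
toe front [np.float64(47.6), np.float64(48.5)] rear -51.6
over t40.0 gap56.5 [589.8 322.5  81.3] yaw11.9 F [ 0.2 -0.2  0.1]
down hit=True t41.0 gap56.3 [589.5 324.2  21.9] yaw12.0 F [-1.2 -0.2  7.3]
released t41.6 gap84.8 [588.9 324.   20.8] yaw12.0 F [0.3 0.2 0.5]
up t42.3 gap85.0 [588.6 324.2 100.5] yaw12.0 F [-0.8 -0.5  0.3]
```

View pics/pl4.png

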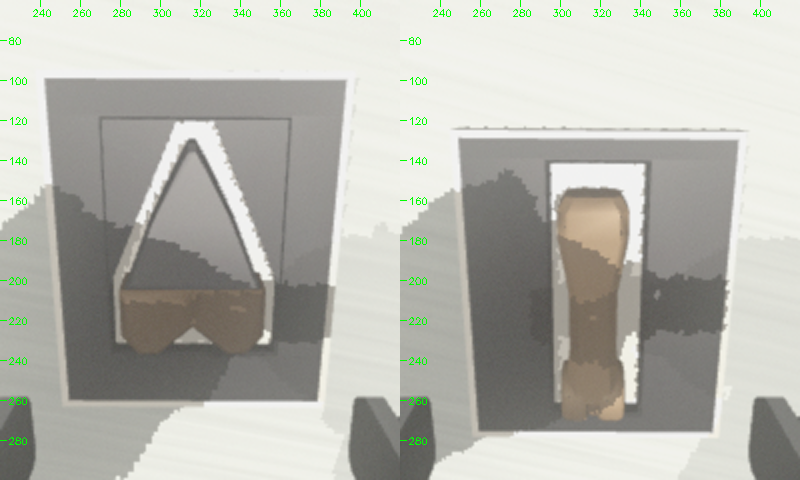

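The tooth is centred in its cut-out with an even white margin. The toe bone may have pitched in the grip and then dropped flat. I'll measure it from this view and get an independent side view.

```bash
python3 - <<'E'
from act import *
_,c=load("p5"); u=np.array([np.cos(np.radians(14.2)),np.sin(np.radians(14.2))]); b=np.array(B[:2]); v=np.array([-u[1],u[0]])
for nm,uv,z in(("cut front",(320,140),14),("fl front",(320,141.5),4),("toe front lower",(318,154),8),("toe front top",(318,159),34),("rear top",(317,269),24),("rear top",(317,269),30),("shaft L",(305,215),28),("shaft R",(328,215),28)):
    q=ray(c,[uv],z)[0]-b; print(nm,z,(q@u).round(1),(q@v).round(1))
im=r.get_image("side")[:,:,::-1]; cv2.imwrite("pics/s1.png",im); 
r.goto([470,300,330],[180,0,104]); 
im2=r.get_image("side")[:,:,::-1]; g=lambda a:(255*(a/255.)**.6).astype(np.uint8)
cv2.imwrite("pics/s1c.png",g(np.hstack([cv2.resize(im2[165:210,315:375],(400,300),interpolation=2),cv2.resize(im2[140:185,365:425],(400,300),interpolation=2)])))
top=r.get_image("top")[:,:,::-1]; cv2.imwrite("pics/t1.png",top); print(r.state()["clock"])
E
```

```text
cut front 14 59.7 -1.1
fl front 4 57.3 -1.2
toe front lower 8 47.4 0.5
toe front top 34 47.9 0.7
rear top 24 -54.2 1.1
rear top 30 -50.4 1.1
shaft L 28 0.1 11.2
shaft R 28 0.1 -7.9
44.725
```

View pics/s1c.png

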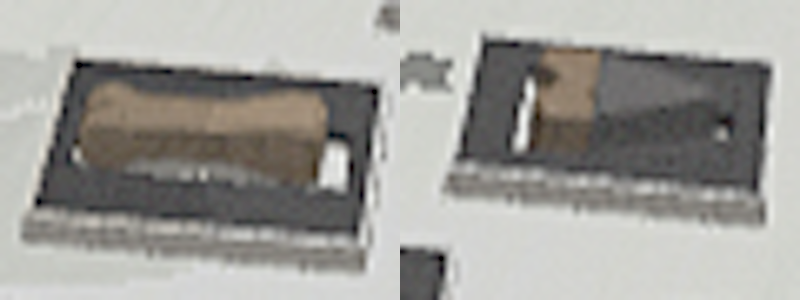

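The toe bone looks flat, with a vertical front face and floor visible at both ends, but it sits about 3.5 mm towards -x. I'll slide it to the centre with a light grip, then check both end heights by touch.

```bash
python3 - <<'E'
from act import *
b=np.array(B[:2]); u=np.array([np.cos(np.radians(14.2)),np.sin(np.radians(14.2))])
p=b-3.5*u; q=b+0.2*u
r.grip(50,20); r.goto([*p,95],[180,0,14.2]); print(r.move_straight([*p,23.5],feed=80,max_force=12)); st("low")
r.grip(10,20); st("grip"); r.move_straight([*q,23.5],feed=20); st("slid"); r.grip(50); r.move_straight([*q,95],feed=150)
r.grip(0)
for d in(38,0,-40):
    t=b+d*u; r.goto([*t,70],[180,0,14.2]); h=r.move_straight([*t,28],feed=25,max_force=4); s=r.state(); print(d,h,"tip z",(s["ee_pos"][2]-8).round(1)); r.move_straight([*t,75],feed=150)
r.goto([521,127.6,110],[180,0,14.2]); r.dwell(.2); shot("p6"); st("end")
r.goto([470,300,330],[180,0,104]); cv2.imwrite("pics/t2.png",r.get_image("top")[:,:,::-1])
t=cv2.imread("pics/t2.png")[95:265,125:495]
cv2.imwrite("pics/fin.png",np.vstack([cv2.resize(t,(600,276),interpolation=2),cv2.resize(crop("p6",190,90,260,130,2.3),(600,300))]))
E
```

```text
False
low t47.3 gap49.9 [517.8 126.8  23.8] yaw14.2 F [-1.  -0.1  0.1]
grip t47.7 gap19.2 [517.8 126.9  23.9] yaw14.2 F [-1.1  0.4  6. ]
slid t48.0 gap19.8 [519.4 127.3  23.8] yaw14.2 F [-6.6  0.2 11.5]
38 True tip z 36.1
0 True tip z 32.1
-40 True tip z 31.7
end t55.5 gap0.0 [519.8 127.2 109.2] yaw14.2 F [ 0.5 -0.9  0.3]
```

View pics/fin.png

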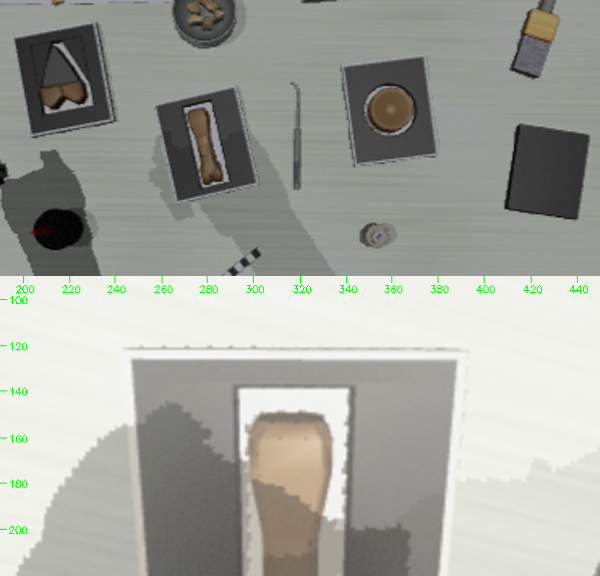

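All three fossils are in their cut-outs and the pad is empty. The toe bone's touch heights of 36.1, 32.1 and 31.7 mm match the expected 36, 32 and 32 mm. I'll run the same check on the tooth (expect 30 mm) and the vertebra rim (expect 38 mm), then hand in.

```bash
python3 - <<'E'
from act import *
def touch(n,F,d,e,ex,yaw):
    a=np.radians(F[2]); t=[F[0]+d*np.cos(a)-e*np.sin(a),F[1]+d*np.sin(a)+e*np.cos(a)]
    r.goto([*t,ex+28],[180,0,yaw]); h=r.move_straight([*t,ex+2],feed=30,max_force=4); print(n,d,e,h,(r.state()["ee_pos"][2]-8).round(1),"exp",ex); r.move_straight([*t,ex+40],feed=150)
for d,e in((-22,18),(-22,-18),(22,0)): touch("tooth",A,d,e,30,12)
r.goto([560,0,200],[180,0,12])
for d,e in((-27,0),(27,0),(0,27)): touch("vert",C,d,e,38,8)
r.goto([540,0,250],[180,0,8]); r.dwell(.3); st("done"); r.close_job()
E
```

```text
tooth -22 18 True 30.2 exp 30
tooth -22 -18 True 30.2 exp 30
tooth 22 0 True 29.2 exp 30
vert -27 0 True 38.1 exp 38
vert 27 0 True 38.1 exp 38
vert 0 27 True 38.1 exp 38
done t68.4 gap-0.3 [539.9  -0.8 249.3] yaw7.9 F [0.1 0.8 0.4]
the job is handed in; nothing more can be done
```

All three fossils are in their own cut-outs, flat and fully down, and the job was handed in at 68 s on the robot's clock. The tooth was rested and released on the foam pad, then the vertebra went to tray_round, the toe bone to tray_long, and the tooth to tray_tooth with its point to the narrow end.

**Last checks:**
- **Vertebra:** the rim measured 38.1 mm at three points by fingertip touch; 38 was expected.
- **Toe bone:** the block end, shaft and lobed end measured 36.1, 32.1 and 31.7 mm; 36, 32 and 32 were expected.
- **Tooth:** the root measured 30.2 mm on both sides and the crown 29.2 mm; 30 was expected.
- **Rest of the scene:** the final top view shows the pad empty and the glue bottle and blower standing. I did not measure their positions again.

**What disagreed:**
- **Camera views:** my first hand-picked points differed by up to about 5 mm between the wrist and top cameras. Better outlines brought them to within 1–2 mm.
- **Toe bone placing:** it stopped 6 mm high on the way down, probably because it had pitched in the grip. It settled about 3.5 mm off centre along the tray, so I slid it towards the middle. The slide was cut a little short, so it may still lie 1–2 mm off centre.

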